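# Turn a wrongly stored scalpel round in its guard rack

### The arm

A 7-joint arm with a two-finger parallel gripper is mounted at the origin on a cart in front of the work surface, level with it; the furniture and walls round the work are solid. World frame = base frame: x ahead of the robot, y to its left, z up, the work surface at z = 0. Lengths are in m, angles in rad, forces in N, time in s.
With the tool pointing down it reaches from about 0.4 to 0.85 m from the base axis. Payload 4.4 kg.
Tool frame: the origin (TCP) lies on the centre line of the jaws, within the pads' length; the fingertips stand 22 mm ahead of it and the grasp point (between the pads) lies 3 mm ahead of it; z points along the fingers, y is the line along which they close (so a half turn about z gives the same grasp; the last joint's range is limited). The gripper opens to 94 mm and grips with 3 to 60 N. Pads are 16 mm wide; open, the fingers measure 119 mm over their backs; the gripper's body (75 mm by 177 mm) begins 78 mm behind the grasp point.
Start: joints at [1.187, 0.628, 0.038, 1.517, -0.027, 0.996, -0.02], TCP at [0.203, -0.617, 0.227] pointing down, gripper open.
Joint ranges: [-3.06, 3.06], [-0.37, 2.12], [-1.25, 1.32], [0.18, 2.47], [-1.1, 4.24], [0.23, 1.98], [-2.94, 2.94]. Speed limits (rad/s): [2.57, 2.57, 3.14, 3.14, 3.14, 3.14, 3.14].

### API

Orientations are given as a unit quaternion [w, x, y, z].
In Python, from rig import monitor, cams, order gives the robot as it stands.
- The arm moves only by the shell command python3 -m handwheel 'ROWS' [FORCE]. ROWS is JSON, a list that holds one entry, the list of rows, each a list of 7 numbers: the shift along the world's x, y, z in m, then the turn, a rotation vector about the world's x, y, z in rad, then the finger opening in m, from 0 to 0.094. A call has exactly 8 rows; each row shifts and turns the commanded pose from where the row before left it; what a row does not reach is not made up. A row lasts 1/8 s, in which the tool goes at most 62.5 mm and 10.7 degrees, less where a joint would pass 70% of its speed; a pose out of reach is approached as far as the arm can. A call with a gripper value outside its range is refused whole. The fingers move at their own pace and stop on an object; FORCE is the grip in N (left out, the last holds). Time passes only in rows, so rows that do not move let the fingers close, or fill a call up. It gives the time, the measured TCP pose, the force, the opening and the grip force at its end, in the units of the state.
- monitor.get_obs(): the state, without advancing time (a new reading comes with each control period).
- cams.capture(name): name is "side" or "top" or "wrist"; returns the picture (420x560x3 uint8, red, green, blue); there is no depth.
- cams.camera_model(name): a dict with "fx", "fy", "cx", "cy" (pixels), "k1" (the pictures are not rectified: a ray, as slopes to the right and down, at radius r is drawn at 1 + k1 r^2 times it, then the intrinsics apply), "rvec" (rotation vector, rad) and "tvec" (3), from world to camera coordinates, as OpenCV has them; the wrist camera has in their place "mount" (4x4, takes a point from camera to tool coordinates, whose origin is the TCP and whose axes are the flange's). Camera axes: x right, y down, z forward; pixel columns grow to the right and rows downward; lengths in m; the calibration is good to about 2 mm. A picture is of the moment at which its call begins: read the wrist's pose just before it. camera_model takes no time and is no camera call.
- order.hand_in(): hands the job in; it is judged then, once.
Trained networks look in the newest picture that a camera, given by its name, has taken for a name from the list of things; names that differ only in an ending like _2 or _b are one class to them, and where a whole thing is asked for, a point or a joint stands for the part that bears it (a point fixed in the world has none). Each returns a list of dicts, best first, with "p" (0 to 1); they miss things now and then, are a little off and sometimes report something else, mostly with a low value. They report only what shows in the picture. A call takes as long as a camera call. They do not tell look-alikes from the thing itself.
- cams.search_frame(label, camera): "at" ([column, row] in pixels, amid what is visible of it).
The state is a dict: "time_s": time; "joints": joint angles; "joint_vel": joint speeds; "joint_efforts": joint torques, N m; "tool_pos": TCP position; "eef_rot": TCP orientation; "wrist_force": force on the tool from outside, world axes, zero at the start; "wrist_torque": the same for the moment, N m; "finger_gap": opening from 0.0 (shut) to 1.0 (fully open); "finger_force": force on a finger pad.
Only numpy, scipy, OpenCV 4.12 (cv2) and the standard library are available. Lean on these libraries where they do the work, as an engineer would, in place of code of your own. Each camera call takes 0.05 s, during which the arm holds its last target. There are 200 camera calls.

### The job

One of the two scalpels in the guard rack was put away the wrong way round: its bare blade sticks out of the open front. Draw it out by the front of its handle, snap it into the spring clip on the bench and let go of it there, then take it out of the clip by the rear (butt) half of its handle and slide it blade first, fully home, back into the pocket it came from. It is sterile and sharp: the fingers must not touch the blade, the scalpel must not touch the worktop, and the other scalpel and the things standing about must be left where they are.

Things in the scene. Friction and masses are not known exactly. Their poses are not given: they have to be found in the camera images.
- scalpel: The scalpel to turn round: slim steel tool 170 mm long, its bare blade sticking out of the rack's front at the start. Origin on its axis half way between butt and tip, x along the axis to the blade tip. Octagonal handle, 10 mm across flats, from x = -85 mm (butt) to +33, tapering to +45; blade from +45 to +85. About 50 g (varies), balanced within 10 mm of the origin. Roll does not matter.
- scalpel_blade: Its blade, fixed to it: 40 mm long, 7 mm high, 2 mm thick; origin where blade and handle meet, x to the tip. Not to be touched by the fingers.
- scalpel_tip (a point): Point of its blade, +85 mm on its x axis. At the start the rear half (x < 0) is inside the pocket, so only +1 to +33 mm is full-width handle in the open, with dark grip rings; stored correctly, the front half (x > 0) is inside and the rear half of the handle is in the open.
- scalpel_butt (a point): Rear end of its handle, -85 mm on its x axis.
- stored_scalpel: The other scalpel, of the same make, stored correctly in the neighbouring pocket: blade inside, handle out. Same origin and axes. Leave alone.
- rack: Guard rack fixed on the bench (place, heading vary): white block under a clear acrylic cover, 112 mm deep, 156 wide, 59 high, two straight level pockets side by side, 64 mm apart, open only at the front. Origin on the bench below the middle of the mouths; x into the pockets, y to its left, z up. Pockets 15 mm wide, 15 high, 85 deep: mouth at x = 0, back stop at +85 mm, floor at z = 37 mm.
- pocket_left (a point): Centre of the mouth of the pocket at rack y = +32 mm, on the axis of a scalpel lying in it (z = 42 mm). A scalpel pushed home, either way round, has its origin here. The white floor stands out 8 mm in front of the mouth; white side cheeks, flared to about 26 mm, reach out 10 mm and guide a tool in.
- pocket_right (a point): The same for the pocket at rack y = -32 mm.
- clip: Spring clip fixed on the bench (place, heading vary): dark base plate 64 x 46 mm, aluminium post, black V saddle 16 mm long, two sprung steel jaws 14 mm long with flared lips, open at the top, 72 mm high. Origin on the bench under its middle; the clipped handle lies level along the clip's y (either way round), x across, z up. The handle is free for the fingers beyond 11 mm from the clip's middle.
- clip_seat (a point): Middle of the clip on the axis of a fully seated handle, 55 mm above the bench; axes as the clip. The lips are about 20 mm apart at the top; a handle pressed straight down, parallel to y, pushes the noses (5 mm apart) aside with about 5 N and snaps into the saddle; pulled straight up it comes out with about as much.
- beaker: Clear beaker, 54 mm wide, 70 mm high, to the right of the rack; origin at the centre of its underside. Leave alone.
- petri_dish: Clear petri dish, 61 mm wide, 13 mm high, between rack and clip; origin at the centre of its underside. Leave alone.
- pen: White pen, 145 mm long, 9 mm high, lying beyond the clip; origin under its middle, y along it. Leave alone.
There are look-alikes about, which are no part of the job. What is shaped like the clip but green or red is not meant.

How it is judged:
On the way, in this order (a step that is already met when the one before it is completed fails the run):
1. the scalpel sits in the spring clip, along it and down in the saddle, let go by the fingers (x of scalpel in the frame of clip_seat between -0.006 and 0.006 m and y of scalpel in the frame of clip_seat between -0.065 and 0.065 m and z of scalpel in the frame of clip_seat between -0.006 and 0.006 m and angle between the x axis of scalpel and the y axis of clip_seat, either way round below 0.1 rad and contact force between the fingers and scalpel below 0.05 N), for 0.3 s.
2. the scalpel is lifted out of the clip, held by the rear half of its handle (z of scalpel in the frame of clip_seat above 0.02 m and contact force between the fingers and scalpel above 1 N and x of the grasp point in the frame of scalpel below -0.01 m), for 0.1 s.
At the end, for the whole second after the job is handed in: The scalpel lies released and at rest in its pocket of the rack, blade first: its tip is within 9 mm of the back stop (more than 76 mm inside the mouth), its axis within 0.12 rad of the pocket's (x of scalpel_tip in the frame of rack above 0.076 m and ((y of scalpel_tip in the frame of rack between 0.023 and 0.041 m and y of scalpel in the frame of rack between 0.023 and 0.041 m) or (y of scalpel_tip in the frame of rack between -0.041 and -0.023 m and y of scalpel in the frame of rack between -0.041 and -0.023 m)) and z of scalpel in the frame of rack between 0.035 and 0.053 m and angle between the x axis of scalpel and the x axis of rack, either way round below 0.12 rad and linear speed of scalpel below 0.02 m/s and contact force between the fingers and scalpel below 0.05 N); the robot touches nothing.
It fails at once if the fingers touch the blade (contact force between the fingers and scalpel_blade above 0.5 N).
It fails at once if the scalpel comes down on the worktop (tip, butt or middle of its axis under 8 mm above it) (height (world z) of any of scalpel_tip, scalpel_butt, scalpel below 0.008 m).
It fails at once if the other scalpel is moved more than 15 mm, or the beaker, dish or pen more than 20 mm (distance of stored_scalpel from where it was at the start of the episode above 0.015 m or distance of any of beaker, petri_dish, pen from where it was at the start of the episode above 0.02 m).
It also fails if it takes over 58 s, if anything falls off the work surface, if the arm or the gripper's body presses on something with over 40 N, if the wrist force passes 120 N, or if a joint passes its speed limit or range.

## Working session

There is one attempt and no reset: what is moved stays moved. The work goes in short steps, Python scripts to look and compute and a shell command to move; the robot and the scene stay as the last step left them, time stands still between calls to the robot, and variables do not carry over. Pictures are saved under pics/ and viewed, at most 10 in all, crops included, and the job is handed in when it is done.

```bash
ls; mkdir -p pics; cat > h.py <<'E'
import numpy as np, cv2
from scipy.spatial.transform import Rotation as R
from rig import monitor, cams, order
def cap(n,f=None):
    im=cams.capture(n)
    if f: cv2.imwrite('pics/'+f,im[:,:,::-1])
    return im
def cam(n,obs=None):
    m=cams.camera_model(n); K=np.array([[m['fx'],0,m['cx']],[0,m['fy'],m['cy']],[0,0,1]])
    if 'mount' in m:
        o=obs or monitor.get_obs(); q=np.array(o['eef_rot']); T=np.eye(4); T[:3,:3]=R.from_quat(q[[1,2,3,0]]).as_matrix(); T[:3,3]=o['tool_pos']
        C=T@np.array(m['mount']); Rw=C[:3,:3].T; t=-Rw@C[:3,3]
    else:
        Rw=R.from_rotvec(m['rvec']).as_matrix(); t=np.array(m['tvec'])
    return K,m['k1'],Rw,t
def ray(c,uv):
    K,k1,Rw,t=c; d=np.array([k1,0,0,0,0.])
    p=cv2.undistortPoints(np.array([[uv]],float),K,d)[0,0]
    return -Rw.T@t, Rw.T@np.array([p[0],p[1],1])
def onz(c,uv,z):
    o,d=ray(c,uv); return o+d*(z-o[2])/d[2]
def proj(c,P):
    K,k1,Rw,t=c
    return cv2.projectPoints(np.array(P,float).reshape(-1,3),cv2.Rodrigues(Rw)[0],t,K,np.array([k1,0,0,0,0.]))[0][:,0]
def tri(c1,u1,c2,u2):
    o1,d1=ray(c1,u1);o2,d2=ray(c2,u2)
    s=np.linalg.lstsq(np.c_[d1,-d2],o2-o1,rcond=None)[0]
    a=o1+s[0]*d1;b=o2+s[1]*d2
    return (a+b)/2,np.linalg.norm(a-b)
E
python3 - <<'E'
from h import *
print(monitor.get_obs())
for n in('top','side'):
    cap(n,n+'0.png'); c=cam(n); print(n,'campos',-c[2].T@c[3], c[0][0,0])
    for l in ('scalpel','scalpel_blade','scalpel_tip','scalpel_butt','stored_scalpel','rack','clip','beaker','petri_dish','pen'):
        print(l,[(np.round(d['at'],1).tolist(),round(d['p'],2)) for d in cams.search_frame(l,n)[:4]])
E
```

```text
pics
{'time_s': 0.0, 'joints': array([ 1.18718172,  0.62935358,  0.03842133,  1.51832131, -0.02700456,
        0.99630161, -0.02002497]), 'joint_vel': array([ 0.0004528 , -0.00045202,  0.00013648,  0.00098813, -0.00042121,
        0.00022501,  0.00048964]), 'joint_efforts': array([ 6.87307943e-05, -5.49724174e+01,  1.14366721e+00, -1.86633414e+01,
       -5.20782801e-02,  2.37200211e-02,  1.44434052e-04]), 'tool_pos': array([ 0.20297046, -0.61685655,  0.22656381]), 'eef_rot': array([-9.20882042e-04,  9.87401119e-01,  1.58234509e-01, -1.51727117e-04]), 'wrist_force': array([-0.93290092, -0.2434142 ,  0.02153381]), 'wrist_torque': array([ 0.01112213, -0.01013965, -0.02790173]), 'finger_force': 0.0, 'finger_gap': 1.0003413316012655}
top campos [ 0.41524991 -0.20394616  1.05364177] 486.7281976585797
scalpel [([329.6, 220.7], 0.49)]
scalpel_blade []
scalpel_tip [([332.2, 219.0], 0.48)]
scalpel_butt []
stored_scalpel [([361.7, 216.8], 0.55)]
rack [([334.6, 184.3], 0.83)]
clip [([276.4, 248.7], 0.92), ([211.7, 221.4], 0.89), ([166.3, 259.0], 0.66)]
beaker [([426.8, 194.7], 0.72)]
petri_dish [([224.7, 173.2], 0.76)]
pen []
side campos [0.23705806 0.53769367 0.7983237 ] 525.8960221179942
scalpel [([313.9, 189.6], 0.44)]
scalpel_blade []
scalpel_tip []
scalpel_butt [([311.0, 188.8], 0.61)]
stored_scalpel [([321.5, 166.7], 0.52), ([279.9, 181.1], 0.51)]
rack [([279.8, 183.3], 0.83), ([266.2, 280.5], 0.45)]
clip [([288.4, 331.3], 0.87), ([266.5, 279.7], 0.81), ([316.6, 238.5], 0.65)]
beaker [([315.5, 138.9], 0.74)]
petri_dish [([225.7, 252.0], 0.86)]
pen [([312.6, 189.6], 0.63)]
```

View pics/top0.png

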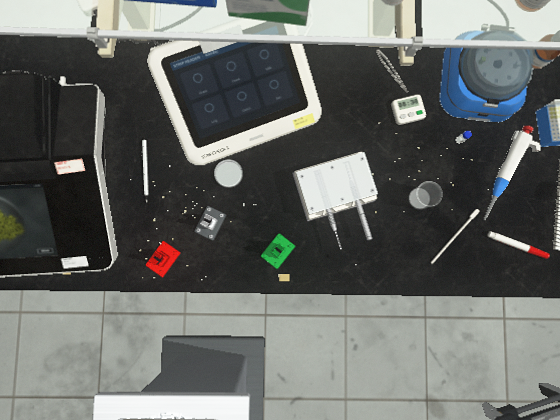

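View pics/side0.png

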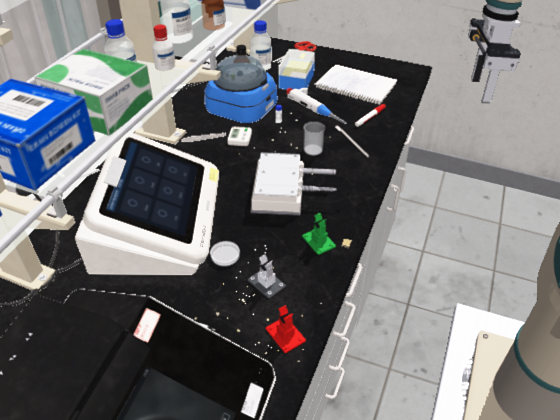

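The real (grey) clip is at top (211,221) and side (266,280). The rack is at top (335,185). The reversed scalpel is the left one, with its tip near (340,249). The stored one ends at (370,240). I'll zoom in.

```bash
python3 - <<'E'
import cv2,numpy as np
t=cv2.imread('pics/top0.png');s=cv2.imread('pics/side0.png')
f=lambda im,x,y,w,h,k:cv2.resize(im[y:y+h,x:x+w],None,fx=k,fy=k,interpolation=cv2.INTER_CUBIC)
a=f(t,285,145,100,110,5.4); b=f(s,240,140,110,80,2.7); c=f(t,185,195,50,50,5);
o=np.zeros((594,800,3),np.uint8); o[:a.shape[0],:a.shape[1]]=a; o[:c.shape[0],545:545+c.shape[1]]=c; bb=f(s,245,245,50,60,5); o[260:560,545:795]=bb
cv2.imwrite('pics/z1.png',o)
E
```

```text
(no output)
```

View pics/z1.png

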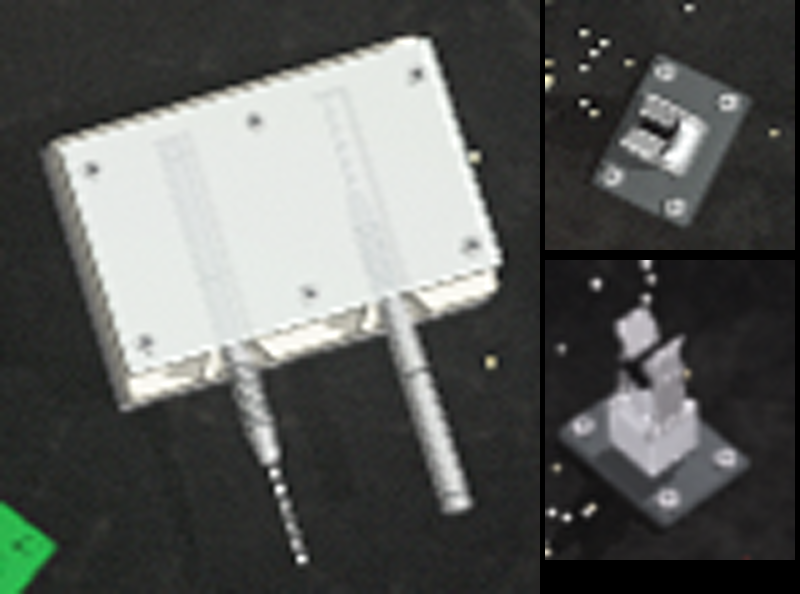

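```bash
python3 - <<'E'
from h import *
ct,cs=cam('top'),cam('side')
z=lambda x,y:(285+x/5.4-.5,145+y/5.4-.5)
q=lambda x,y:(185+(x-545)/5-.5,195+y/5-.5)
s=lambda x,y:(245+(x-545)/5-.5,245+(y-260)/5-.5)
cr=[onz(ct,z(*p),.059)[:2] for p in [(48,143),(430,37),(500,262),(125,372)]]
print('rack corners BL BR FR FL',np.round(cr,4)); 
print([round(np.linalg.norm(cr[i]-cr[(i+1)%4]),4) for i in range(4)])
for n,p in dict(sc_mouth=(237,345),sc_taper=(270,463),sc_tip=(303,562),st_mouth=(393,300),st_butt=(455,512)).items(): print(n,np.round(onz(ct,z(*p),.042),4))
cc=[onz(ct,q(*p),.004)[:2] for p in [(660,55),(750,100),(685,225),(595,183)]]
print('clip',np.round(cc,4),np.mean(cc,0),[round(np.linalg.norm(cc[i]-cc[(i+1)%4]),4) for i in range(4)])
cc2=[onz(cs,s(*p),.004)[:2] for p in [(557,437),(610,383),(750,462),(668,527)]]
print('clip side',np.round(cc2,4))
print('beaker',onz(ct,(426.8,194.7),.035),'dish',onz(ct,(224.7,173.2),.01),'green',onz(ct,(278,250),0.01))
E
```

```text
rack corners BL BR FR FL [[ 0.6165 -0.2435]
 [ 0.6613 -0.3913]
 [ 0.5735 -0.4181]
 [ 0.5283 -0.2741]]
[np.float64(0.1545), np.float64(0.0918), np.float64(0.1509), np.float64(0.0933)]
sc_mouth [ 0.5416 -0.3188  0.042 ]
sc_taper [ 0.4958 -0.3318  0.042 ]
sc_tip [ 0.4578 -0.3447  0.042 ]
st_mouth [ 0.5604 -0.3797  0.042 ]
st_butt [ 0.4781 -0.4036  0.042 ]
clip [[ 0.5477 -0.0607]
 [ 0.5289 -0.1001]
 [ 0.4744 -0.0739]
 [ 0.4918 -0.0348]] [ 0.5106795  -0.06735345] [np.float64(0.0437), np.float64(0.0605), np.float64(0.0428), np.float64(0.0617)]
clip side [[ 0.5469 -0.0604]
 [ 0.5389 -0.094 ]
 [ 0.4719 -0.0768]
 [ 0.4892 -0.0354]]
beaker [ 0.5757901  -0.52957184  0.035     ] dish [ 0.61835943 -0.09629282  0.01      ] green [ 0.45391585 -0.21485759  0.01      ]
```

```bash
python3 -m handwheel '[[[0.042,0.041,0,0,0,0,0.05],[0.042,0.041,0,0,0,0,0.05],[0.042,0.041,0,0,0,0,0.05],[0.042,0.041,0,0,0,0,0.05],[0.042,0.041,0,0,0,0,0.05],[0.042,0.041,0,0,0,0,0.05],[0.028,0.034,0,0,0,0,0.05],[0,0,0,0,0,0,0.05]]]' 60
python3 - <<'E'
from h import *
import json
o=monitor.get_obs();cap('wrist','w1.png');c=cam('wrist',o)
print(o['tool_pos'],o['eef_rot'],o['joints'],-c[2].T@c[3])
np.save('w1.npy',np.r_[o['tool_pos'],o['eef_rot']])
for l in ('scalpel','scalpel_blade','scalpel_tip','stored_scalpel','rack','clip'):
        print(l,[(np.round(d['at'],1).tolist(),round(d['p'],2)) for d in cams.search_frame(l,'wrist')[:4]])
E
```

```text
time_s: 2.1
tool_pos: [0.4865, -0.333, 0.2274]
eef_rot: [-0.001, 0.987, 0.162, 0.001]
wrist_force: [0.1, -0.7, 0.7]
finger_gap: 0.53
finger_force: 0.0
[ 0.48647178 -0.33304116  0.22744797] [-9.11183381e-04  9.86772913e-01  1.62102921e-01  1.01516976e-03] [ 0.53620707  0.53979491  0.0281716   1.69313924 -0.02179389  0.90863246
 -0.67138275] [ 0.55094813 -0.31146142  0.38569969]
scalpel [([282.7, 165.0], 0.63)]
scalpel_blade []
scalpel_tip [([350.2, 180.5], 0.52), ([43.6, 85.8], 0.33), ([321.7, 88.3], 0.17)]
stored_scalpel [([350.0, 182.5], 0.69)]
rack [([319.8, 87.4], 0.63)]
clip [([170.6, 187.7], 0.94), ([44.5, 86.7], 0.92)]
```

View pics/w1.png

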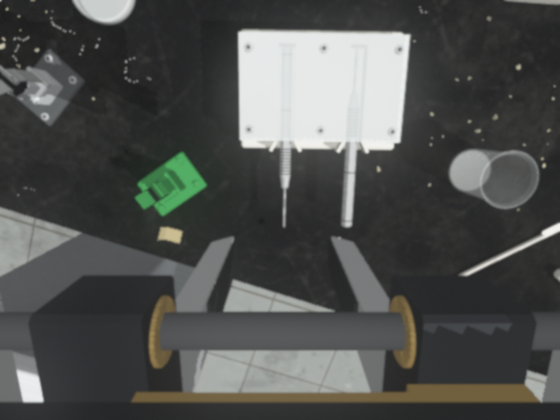

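The wrist view shows the reversed scalpel running from mouth (287,142) to tip (284,226), with the taper at about (285,187). The stored butt is at (347,226), and the grey clip is at the left, near (45,87).

```bash
python3 - <<'E'
from h import *
d=np.load('w1.npy');c=cam('wrist',dict(tool_pos=d[:3],eef_rot=d[3:]))
P={n:onz(c,p,.042) for n,p in dict(sm=(287,142),sring=(285.5,180),stip=(284,226),tm=(352,142),tb=(347,226)).items()}
for k,v in P.items(): print(k,v.round(4))
a=P['sm']-P['stip'];b=P['tm']-P['tb'];print(np.degrees(np.arctan2(a[1],a[0])),np.linalg.norm(a),np.degrees(np.arctan2(b[1],b[0])),np.linalg.norm(b))
cr=[onz(c,p,.059)[:2] for p in [(239,31),(409,34),(402,144),(239,142)]];e=cr[1]-cr[0];print(np.round(cr,4),np.degrees(np.arctan2(e[1],e[0]))+90)
for p in [(50,50),(84,77),(50,126)]: print(onz(c,p,.004).round(4))
im=cv2.imread('pics/w1.png')
cv2.imwrite('pics/w1z.png',np.hstack([cv2.resize(im[30:140,0:100],None,fx=4,fy=4,interpolation=2),cv2.resize(im[125:235,260:360],None,fx=4,fy=4,interpolation=2)]))
E
```

```text
sm [ 0.5368 -0.3207  0.042 ]
sring [ 0.501  -0.3313  0.042 ]
stip [ 0.4551 -0.3453  0.042 ]
tm [ 0.5572 -0.3807  0.042 ]
tb [ 0.476 -0.407  0.042]
16.79250173426455 0.08539592661950986 17.944284038229632 0.08533127562448665
[[ 0.6134 -0.2505]
 [ 0.6582 -0.3904]
 [ 0.57   -0.4219]
 [ 0.5233 -0.278 ]] 17.737941838080317
[ 0.5452 -0.0622  0.004 ]
[ 0.5306 -0.1002  0.004 ]
[ 0.4698 -0.0751  0.004 ]
```

View pics/w1z.png

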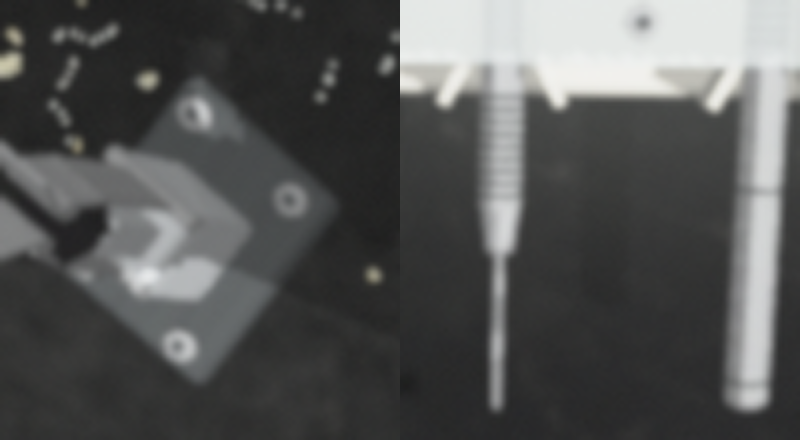

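```bash
python3 -m handwheel '[[[0.016,0.0034,-0.03,0,0,-0.0125,0.05],[0.0155,0.0034,-0.03,0,0,-0.0125,0.05],[0,0,-0.03,0,0,0,0.05],[0,0,-0.03,0,0,0,0.05],[0,0,-0.03,0,0,0,0.05],[0,0,-0.0324,0,0,0,0.05],[0,0,0,0,0,0,0.05],[0,0,0,0,0,0,0.05]]]' 15
python3 - <<'E'
from h import *
o=monitor.get_obs();cap('wrist','w2.png');print(o['tool_pos'],o['eef_rot'])
E
```

```text
time_s: 3.45
tool_pos: [0.515, -0.3316, 0.046]
eef_rot: [0.001, 0.989, 0.145, 0.001]
wrist_force: [0.4, -0.7, 0.6]
finger_gap: 0.535
finger_force: 0.0
[ 0.51498554 -0.33158304  0.0460431 ] [5.25370028e-04 9.89369368e-01 1.45422510e-01 5.20950934e-04]
```

View pics/w2.png

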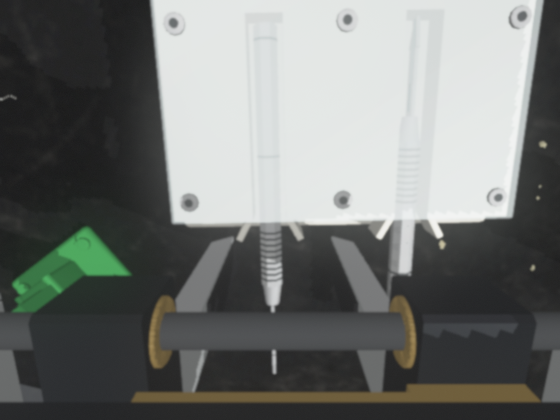

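The scalpel (about column 270) sits left of the finger centre (about 283), in line with a measured 5 mm offset. I'll correct for that, then close.

```bash
python3 -m handwheel '[[[0.003,0.0054,-0.001,0,0,0.009,0.05],[0,0,0,0,0,0,0.05],[0,0,0,0,0,0,0.05],[0,0,0,0,0,0,0.02],[0,0,0,0,0,0,0.0],[0,0,0,0,0,0,0.0],[0,0,0,0,0,0,0.0],[0,0,0,0,0,0,0.0]]]' 20
python3 - <<'E'
from h import *
o=monitor.get_obs();print(o['tool_pos'],o['eef_rot'],o['finger_gap']*94,o['wrist_force'])
E
```

```text
time_s: 4.5
tool_pos: [0.5176, -0.3253, 0.044]
eef_rot: [-0.0, 0.989, 0.15, -0.0]
wrist_force: [0.9, 0.1, 0.4]
finger_gap: 0.099
finger_force: 20.0
[ 0.51761488 -0.32525541  0.04404833] [-1.46407593e-05  9.88635824e-01  1.50330326e-01 -1.31837930e-05] 9.321129703010195 [0.92595569 0.13627311 0.3688557 ]
```

```bash
python3 -m handwheel '[[[0,0,0,0,0,0,0],[0,0,0.002,0,0,0,0],[-0.0105,-0.0033,0,0,0,0,0],[-0.021,-0.0065,0,0,0,0,0],[-0.021,-0.0065,0,0,0,0,0],[-0.021,-0.0065,0,0,0,0,0],[-0.021,-0.0065,0,0,0,0,0],[-0.0105,-0.0033,0,0,0,0,0]]]' 45
python3 -m handwheel '[[[0,0,0.03,0,0,0,0],[0,0,0.03,0,0,0,0],[0,0,0.03,0,0,0,0],[0,0,0.01,0,0,0,0],[0,0,0,0,0,0,0],[0,0,0,0,0,0,0],[0,0,0,0,0,0,0],[0,0,0,0,0,0,0]]]'
python3 - <<'E'
from h import *
o=monitor.get_obs();im=cap('wrist');c=cam('wrist',o);s=cap('side');t=cap('top')
print(o['tool_pos'],o['eef_rot'],o['finger_gap']*94)
print(proj(cam('side'),o['tool_pos']),proj(cam('top'),o['tool_pos']))
k=proj(cam('side'),o['tool_pos'])[0].astype(int);kt=proj(cam('top'),o['tool_pos'])[0].astype(int)
f=lambda a,k:cv2.resize(a[max(k[1]-65,0):k[1]+65,k[0]-65:k[0]+65],(400,400),interpolation=2)
cv2.imwrite('pics/p3.png',np.hstack([f(s,k),f(t,kt)])[:,:,::-1]);cv2.imwrite('pics/w3.png',im[:,:,::-1])
np.save('w3.npy',np.r_[o['tool_pos'],o['eef_rot']])
E
```

```text
time_s: 5.5
tool_pos: [0.4107, -0.3586, 0.0461]
eef_rot: [-0.0, 0.989, 0.149, -0.0]
wrist_force: [-0.0, 0.0, 0.3]
finger_gap: 0.1
finger_force: 45.0
time_s: 6.5
tool_pos: [0.4124, -0.3576, 0.1454]
eef_rot: [-0.0, 0.989, 0.15, -0.0]
wrist_force: [-0.2, 1.1, -0.0]
finger_gap: 0.094
finger_force: 45.0
[ 0.41236468 -0.35761285  0.14537405] [-4.63246469e-04  9.88632493e-01  1.50350937e-01 -4.19308497e-04] 8.81211762457889
[[360.9561339  153.44904415]] [[355.19144582 270.98195051]]
```

View pics/p3.png

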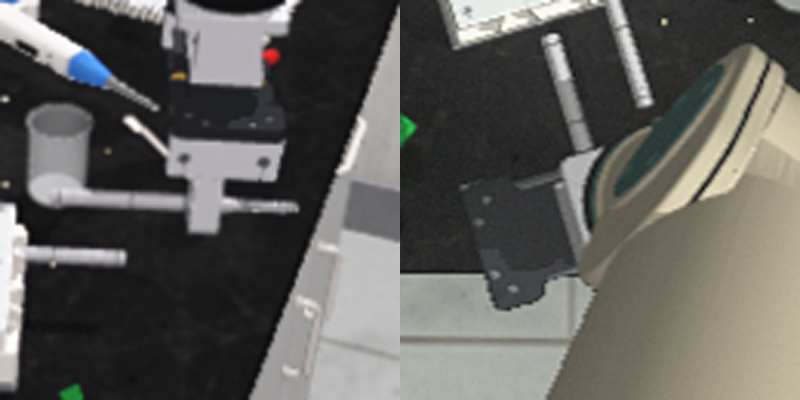

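The scalpel is held level. The butt shows in the top view at crop (553,40), which I'll use to measure the in-hand offset. I'm also refining the clip pose.

```bash
python3 - <<'E'
from h import *
ct=cam('top')
b=onz(ct,(355-65+153/3.077-.5,270-65+40/3.077-.5),.1424); b2=onz(ct,(355-65+184/3.077-.5,270-65+148/3.077-.5),.1424)
d=np.load('w3.npy')[:3]
print(b,b2,b-d,np.linalg.norm((b-d)[:2]),np.degrees(np.arctan2(*(b-b2)[1::-1])),np.degrees(np.arctan2(*(b-d)[1::-1])))
# side: butt at crop (58,198)
cs=cam('side');p=(360-65+(45)/3.077,153-65+198/3.077); print('tri butt',tri(ct,(355-65+153/3.077-.5,270-65+40/3.077-.5),cs,p))
# clip top features: jaw/saddle in top0 and side0
q=lambda x,y:(185+(x-545)/5-.5,195+y/5-.5); s=lambda x,y:(245+(x-545)/5-.5,245+(y-260)/5-.5)
print('saddle', tri(ct,q(660,127),cs,s(652,358)), onz(ct,q(660,127),.06))
w=np.load('w1.npy');c=cam('wrist',dict(tool_pos=w[:3],eef_rot=w[3:]))
pts=np.array([onz(c,(u/4-.5,30+v/4-.5),.004)[:2] for u,v in [(197,77),(340,205),(200,384)]]);print(pts,(pts[0]+pts[2])/2)
E
```

```text
[ 0.51211595 -0.32799521  0.1424    ] [ 0.44635795 -0.34708942  0.1424    ] [ 0.09975127  0.02961764 -0.00297405] 0.10405537408586837 16.191765362788896 16.536940884562956
tri butt (array([ 0.51426748, -0.32782547,  0.14004019]), np.float64(0.003917082646915028))
saddle (array([ 0.51025782, -0.0692281 ,  0.05681819]), np.float64(0.002253622862446212)) [ 0.51104014 -0.06933474  0.06      ]
[[ 0.54598333 -0.0607988 ]
 [ 0.5270933  -0.10144528]
 [ 0.47013336 -0.07451256]] [ 0.50805835 -0.06765568]
```

```bash
python3 -m handwheel '[[[0.0145,0.0446,0,0,0,0.1385,0],[0.0145,0.0446,0,0,0,0.1385,0],[0.0145,0.0446,0,0,0,0.1385,0],[0.0145,0.0446,0,0,0,0.1385,0],[0.0145,0.0446,0,0,0,0.1385,0],[0.0147,0.0444,0,0,0,0.1385,0],[0,0,0,0,0,0,0],[0,0,0,0,0,0,0]]]'
python3 - <<'E'
from h import *
o=monitor.get_obs();im=cap('wrist');s=cap('side')
print(o['tool_pos'],o['eef_rot'],2*np.degrees(np.arctan2(o['eef_rot'][2],o['eef_rot'][1])),o['joints'])
k=proj(cam('side'),o['tool_pos'])[0].astype(int);print(k)
a=cv2.resize(s[k[1]-60:k[1]+90,k[0]-75:k[0]+75],(400,400),interpolation=2)
cv2.imwrite('pics/p4.png',np.hstack([a,cv2.resize(im,(533,400))[:,:400]])[:,:,::-1])
np.save('w4.npy',np.r_[o['tool_pos'],o['eef_rot']])
cv2.imwrite('pics/w4.png',im[:,:,::-1])
E
```

```text
time_s: 7.65
tool_pos: [0.4995, -0.0913, 0.146]
eef_rot: [0.0, 0.844, 0.536, -0.0]
wrist_force: [-0.3, 0.5, -0.1]
finger_gap: 0.095
finger_force: 45.0
[ 0.49951077 -0.09128984  0.14598957] [ 1.81968379e-04  8.44182933e-01  5.36054997e-01 -4.27930797e-04] 64.83098188384136 [ 0.26129247  0.55083153 -0.19843926  1.98803497  0.18002618  0.61966538
 -0.49482077]
[274 223]
```

View pics/w4.png

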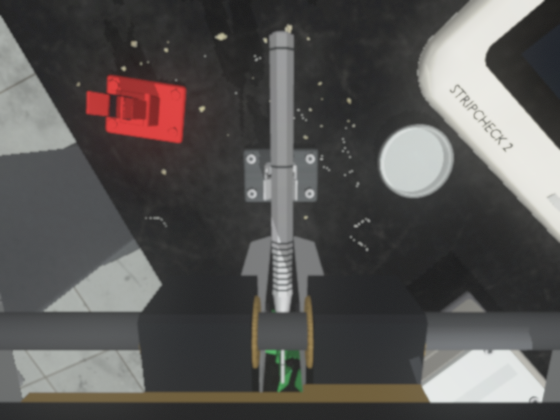

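The wrist view shows the clip base at (245–317, 150–201), with the scalpel at about column 281 lying symmetrically over it.

```bash
python3 - <<'E'
from h import *
d=np.load('w4.npy');c=cam('wrist',dict(tool_pos=d[:3],eef_rot=d[3:]))
p=np.array([onz(c,x,.004)[:2] for x in [(245,150),(317,150),(317,201),(246,201)]]);m=p.mean(0);print(p.round(4),m)
e=p[1]-p[0];f=p[2]-p[3];print([np.degrees(np.arctan2(v[1],v[0])) for v in(e,f)])
b=onz(c,(281.5,36),.143);g=onz(c,(282,290),.143);print('butt',b,'ring',g,np.degrees(np.arctan2(*(b-g)[1::-1])),np.linalg.norm((b-d[:3])[:2]))
y=np.radians(64.8);u=np.array([np.cos(y),np.sin(y)]);n=np.array([-u[1],u[0]])
for mm in (m,np.array([.510,-.068])): print('clip rel TCP along,lat',(mm-d[:2])@u,(mm-d[:2])@n)
print('scalpel butt lat',(b[:2]-d[:2])@n)
E
```

```text
[[ 0.4902 -0.0352]
 [ 0.5461 -0.0614]
 [ 0.528  -0.1023]
 [ 0.471  -0.0755]] [ 0.50882997 -0.06858326]
[np.float64(-25.141215148535018), np.float64(-25.126789381831234)]
butt [0.5436496  0.00397264 0.143     ] ring [ 0.49353914 -0.10326594  0.143     ] 64.95424703364309 0.10499132117177383
clip rel TCP along,lat 0.02451344725914712 0.001235717204653198
clip rel TCP along,lat 0.02553937317651552 0.0004253878804965656
scalpel butt lat 0.0006227772115786623
```

```bash
python3 -m handwheel '[[[-0.0007,0.0003,-0.02,0,0,0,0],[0,0,-0.02,0,0,0,0],[0,0,-0.015,0,0,0,0],[0,0,-0.01,0,0,0,0],[0,0,-0.007,0,0,0,0],[0,0,-0.007,0,0,0,0],[0,0,-0.005,0,0,0,0],[0,0,-0.005,0,0,0,0]]]' 60
python3 -m handwheel '[[[0,0,-0.002,0,0,0,0],[0,0,0,0,0,0,0],[0,0,0,0,0,0,0],[0,0,0,0,0,0,0],[0,0,0,0,0,0,0],[0,0,0,0,0,0,0],[0,0,0,0,0,0,0],[0,0,0,0,0,0,0]]]'
python3 - <<'E'
from h import *
o=monitor.get_obs();im=cap('wrist');s=cap('side')
print(o['tool_pos'],o['eef_rot'],o['wrist_force'],o['wrist_torque'])
np.save('w5.npy',np.r_[o['tool_pos'],o['eef_rot']])
k=proj(cam('side'),o['tool_pos'])[0].astype(int);print(k)
a=cv2.resize(s[k[1]-40:k[1]+60,k[0]-50:k[0]+50],(400,400),interpolation=2)
cv2.imwrite('pics/p5.png',np.hstack([a,im[:400,80:480]])[:,:,::-1])
E
```

```text
time_s: 8.75
tool_pos: [0.4991, -0.0901, 0.0569]
eef_rot: [-0.0, 0.844, 0.537, -0.0]
wrist_force: [-2.4, 0.6, 8.0]
finger_gap: 0.095
finger_force: 60.0
time_s: 9.75
tool_pos: [0.4989, -0.0901, 0.0559]
eef_rot: [0.0, 0.844, 0.537, -0.0]
wrist_force: [-1.5, 0.4, 10.8]
finger_gap: 0.093
finger_force: 60.0
[ 0.49886066 -0.09008742  0.05591624] [ 8.38527322e-05  8.43788760e-01  5.36675425e-01 -9.80725246e-05] [-1.54336131  0.38166689 10.82678027] [0.3162044  0.561163   0.04900791]
[275 258]
```

View pics/p5.png

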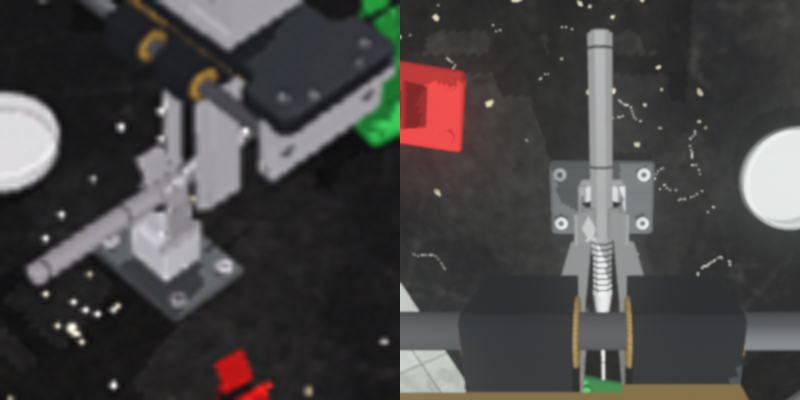

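```bash
python3 -m handwheel '[[[0,0,-0.002,0,0,0,0],[0,0,0,0,0,0,0],[0,0,0,0,0,0,0.01],[0,0,0.002,0,0,0,0.03],[0,0,0.002,0,0,0,0.04],[0,0,0,0,0,0,0.04],[0,0,0,0,0,0,0.04],[0,0,0,0,0,0,0.04]]]'
python3 - <<'E'
from h import *
o=monitor.get_obs();im=cap('wrist')
print(o['tool_pos'],o['eef_rot'],o['wrist_force'])
cv2.imwrite('pics/w6.png',im[:,:,::-1])
s=cap('side');cv2.imwrite('pics/s6.png',s[:,:,::-1])
for l in ('scalpel','scalpel_butt'): print([(np.round(d['at'],1).tolist(),round(d['p'],2)) for d in cams.search_frame(l,'side')[:4]])
E
```

```text
time_s: 10.85
tool_pos: [0.4991, -0.0902, 0.057]
eef_rot: [-0.0, 0.844, 0.537, -0.0]
wrist_force: [0.6, 0.1, -0.2]
finger_gap: 0.428
finger_force: 0.0
[ 0.49910933 -0.0901559   0.05697763] [-4.53570184e-05  8.43849762e-01  5.36579516e-01 -3.28752179e-05] [ 0.58511408  0.05151836 -0.18744787]
[([254.9, 274.6], 0.75)]
[([256.4, 272.5], 0.5)]
```

View pics/w6.png

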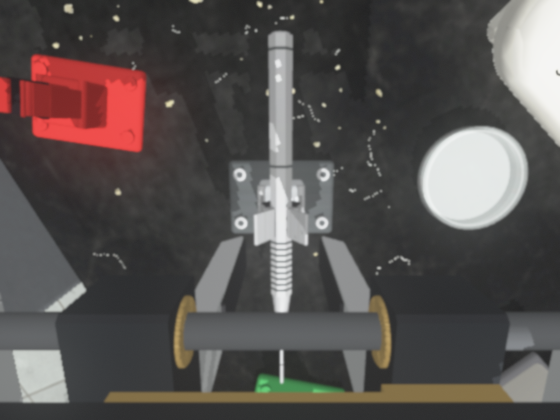

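The fingers are open and the scalpel lies straight in the clip between the lips (about column 281), with the butt at (281,37). I'll check that it is level from the projected lengths.

```bash
python3 - <<'E'
from h import *
o=monitor.get_obs();c=cam('wrist',o);cs=cam('side')
y=np.radians(64.85);u=np.array([np.cos(y),np.sin(y),0]);g=o['tool_pos']*[1,1,0]
# predict for candidate (height, pitch): butt and tip pixels, grip at x=+19.7
for z in (.055,.060,.065):
  for p in (-.08,0,.08):
    f=lambda x:g+np.array([0,0,z])+u*(4.7+0-x*1e3)*0 if 0 else g+u*.0247*1+np.array([0,0,z])+(x+.005)*np.array([-u[0]*np.cos(p),-u[1]*np.cos(p),np.sin(p)])
    print(z,p,proj(c,[f(-.085),f(.033),f(.085)]).round(0).tolist(),proj(cs,[f(-.085)]).round(0).tolist())
im=cv2.imread('pics/w6.png');s=cv2.imread('pics/s6.png')
cv2.imwrite('pics/z6.png',np.hstack([cv2.resize(s[235:335,225:325],(500,500),interpolation=2),cv2.resize(im[20:320,230:330],(200,600),interpolation=2)[:500]]))
E
```

```text
0.055 -0.08 [[283.0, 33.0], [283.0, 288.0], [282.0, 369.0]] [[232.0, 285.0]]
0.055 0 [[283.0, 36.0], [283.0, 291.0], [282.0, 379.0]] [[233.0, 288.0]]
0.055 0.08 [[283.0, 40.0], [283.0, 293.0], [282.0, 388.0]] [[233.0, 290.0]]
0.06 -0.08 [[283.0, 30.0], [283.0, 292.0], [282.0, 375.0]] [[232.0, 284.0]]
0.06 0 [[283.0, 33.0], [283.0, 296.0], [282.0, 385.0]] [[232.0, 286.0]]
0.06 0.08 [[283.0, 38.0], [283.0, 298.0], [282.0, 395.0]] [[233.0, 288.0]]
0.065 -0.08 [[283.0, 26.0], [283.0, 297.0], [282.0, 382.0]] [[232.0, 282.0]]
0.065 0 [[283.0, 30.0], [283.0, 301.0], [282.0, 393.0]] [[232.0, 284.0]]
0.065 0.08 [[283.0, 35.0], [283.0, 304.0], [282.0, 403.0]] [[233.0, 286.0]]
```

View pics/z6.png

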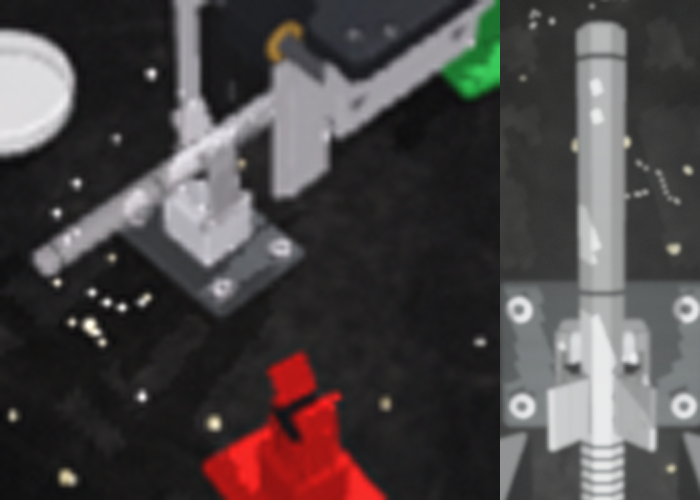

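Seated and released: the butt in the side view is at about (234,287), which matches a level axis at z=0.055. Next is the regrasp at the rear.

```bash
python3 -m handwheel '[[[0,0,0.025,0,0,0,0.04],[0,0,0.025,0,0,0,0.04],[0.0117,0.0249,0,0,0,0,0.04],[0.0117,0.0249,0,0,0,0,0.04],[0,0,0,0,0,0,0.04],[0,0,-0.02,0,0,0,0.04],[0,0,-0.02,0,0,0,0.04],[0,0,-0.0095,0,0,0,0.04]]]' 20
python3 -m handwheel '[[[0,0,0,0,0,0,0.04],[0,0,0,0,0,0,0.04],[0,0,0,0,0,0,0.02],[0,0,0,0,0,0,0.0],[0,0,0,0,0,0,0.0],[0,0,0,0,0,0,0.0],[0,0,0,0,0,0,0.0],[0,0,0,0,0,0,0.0]]]' 20
python3 -m handwheel '[[[0,0,0,0,0,0,0],[0,0,0,0,0,0,0],[0,0,0.006,0,0,0,0],[0,0,0.006,0,0,0,0],[0,0,0.01,0,0,0,0],[0,0,0.02,0,0,0,0],[0,0,0.02,0,0,0,0],[0,0,0.02,0,0,0,0]]]' 60
python3 - <<'E'
from h import *
o=monitor.get_obs();im=cap('wrist');s=cap('side')
print(o['tool_pos'],o['eef_rot'],o['wrist_force'],o['joints'])
k=proj(cam('side'),o['tool_pos'])[0].astype(int);print(k)
a=cv2.resize(s[k[1]-50:k[1]+50,k[0]-50:k[0]+50],(400,400),interpolation=2)
cv2.imwrite('pics/p7.png',np.hstack([a,im[:400,80:480]])[:,:,::-1])
E
```

```text
time_s: 12.05
tool_pos: [0.5213, -0.0416, 0.0566]
eef_rot: [-0.0, 0.844, 0.536, -0.001]
wrist_force: [-0.5, -0.1, 0.9]
finger_gap: 0.424
finger_force: 0.0
time_s: 13.05
tool_pos: [0.5223, -0.0401, 0.0576]
eef_rot: [-0.0, 0.844, 0.537, -0.0]
wrist_force: [-1.3, 1.4, 1.9]
finger_gap: 0.101
finger_force: 20.0
time_s: 14.05
tool_pos: [0.523, -0.0406, 0.1411]
eef_rot: [0.001, 0.844, 0.537, 0.001]
wrist_force: [-1.1, -0.4, -0.4]
finger_gap: 0.092
finger_force: 60.0
[ 0.52304453 -0.04059433  0.14111013] [5.28274420e-04 8.43893340e-01 5.36510381e-01 6.02613357e-04] [-1.10421358 -0.3701246  -0.43210074] [ 0.15148699  0.57611299 -0.18857849  1.9498903   0.17479988  0.62943045
 -0.58704912]
[251 241]
```

View pics/p7.png

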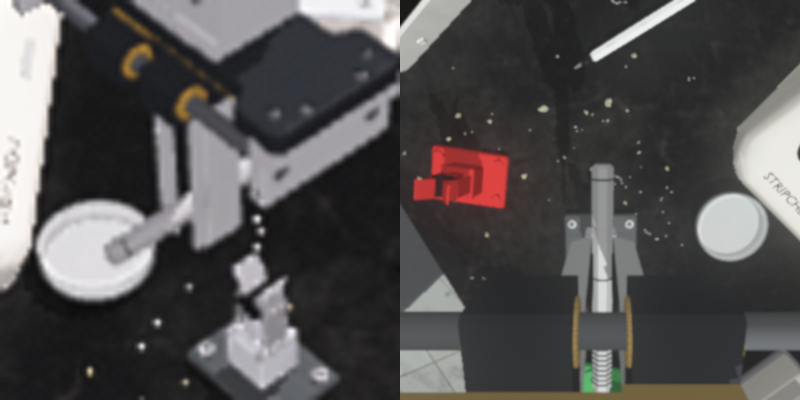

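Scalpel is out of the clip, held on its rear half with the butt at wrist pixel (282,166). I've now viewed 12 pictures, over the limit of 10, so from here I'll use numbers only. Next I'll check pitch and plan the insertion.

```bash
python3 - <<'E'
from h import *
o=monitor.get_obs();c=cam('wrist',o);cs=cam('side')
y=np.radians(64.85);u=np.array([np.cos(y),np.sin(y),0]);g=o['tool_pos']-[0,0,.0025]
up=np.array([0,0,1.])
for p in (-.15,-.08,0,.08,.15):
    d=-u*np.cos(p)+up*np.sin(p); b=g-.050*d
    print(p,'top edge',proj(c,[b+.005*up]).round(1).tolist(),'side axis',proj(cs,[b]).round(1).tolist())
print('observed side', (251-50+115/4, 241-50+252/4))
# butt distance
for z in (.1436,.146,.149): print(z,np.linalg.norm((onz(c,(282,165.5),z)-g)[:2]))
s=cap('side'); ct=cap('top')
for l in ('scalpel','scalpel_tip','scalpel_butt','scalpel_blade'):
  for n in('side','top','wrist'):
    if n=='wrist' and l=='scalpel': cap('wrist')
    print(l,n,[(np.round(d['at'],1).tolist(),round(d['p'],2)) for d in cams.search_frame(l,n)[:3]])
d=-u; print('pred',proj(cs,[g-.05*d,g+.12*d]).round(1).tolist(),proj(cam('top'),[g-.05*d,g+.12*d]).round(1).tolist())
E
```

```text
-0.15 top edge [[282.9, 169.8]] side axis [[228.2, 252.5]]
-0.08 top edge [[282.9, 167.9]] side axis [[228.2, 254.0]]
0 top edge [[282.8, 166.4]] side axis [[228.3, 255.7]]
0.08 top edge [[282.8, 165.8]] side axis [[228.5, 257.2]]
0.15 top edge [[282.7, 165.8]] side axis [[228.8, 258.5]]
observed side (229.75, 254.0)
0.1436 0.05030503456810852
0.146 0.05057734297615663
0.149 0.05091772982805369
scalpel side [([242.1, 248.6], 0.56)]
scalpel top [([204.6, 218.0], 0.58), ([336.2, 188.6], 0.36)]
scalpel wrist [([280.5, 253.4], 0.89)]
scalpel_tip side [([238.9, 245.9], 0.53)]
scalpel_tip top [([206.4, 215.1], 0.69)]
scalpel_tip wrist [([284.3, 253.8], 0.89)]
scalpel_butt side [([239.6, 249.0], 0.75)]
scalpel_butt top [([204.2, 215.6], 0.56), ([224.9, 173.5], 0.38)]
scalpel_butt wrist [([279.6, 249.0], 0.7)]
scalpel_blade side []
scalpel_blade top []
scalpel_blade wrist []
pred [[228.3, 255.7], [299.4, 209.9]] [[163.1, 196.7], [244.0, 236.4]]
```

```bash
python3 -m handwheel '[[[-0.009,-0.026,0.002,0,0,0.165,0],[-0.009,-0.026,0.002,0,0,0.165,0],[-0.009,-0.026,0,0,0,0.165,0],[-0.009,-0.026,0,0,0,0.165,0],[-0.009,-0.026,0,0,0,0.165,0],[-0.009,-0.026,0,0,0,0.165,0],[-0.009,-0.026,0,0,0,0.165,0],[-0.009,-0.026,0,0,0,0.165,0]]]'
python3 -m handwheel '[[[-0.009,-0.024,0,0,0,0.165,0],[-0.009,-0.024,0,0,0,0.165,0],[-0.009,-0.024,0,0,0,0.165,0],[-0.009,-0.024,0,0,0,0.165,0],[-0.008,-0.0187,0,0,0,0.165,0],[-0.008,0,0,0,0,0.165,0],[0,0,0,0,0,0,0],[0,0,0,0,0,0,0]]]'
python3 - <<'E'
from h import *
o=monitor.get_obs()
print(o['tool_pos'],o['eef_rot'],2*np.degrees(np.arctan2(o['eef_rot'][2],o['eef_rot'][1])),o['joints'])
E
```

```text
time_s: 15.9
tool_pos: [0.4502, -0.2494, 0.1436]
eef_rot: [0.0, 0.335, 0.942, -0.0]
wrist_force: [-0.7, 0.2, -1.0]
finger_gap: 0.096
finger_force: 60.0
time_s: 16.9
tool_pos: [0.3989, -0.3629, 0.1437]
eef_rot: [0.0, -0.149, 0.989, -0.0]
wrist_force: [-0.5, 0.5, 0.5]
finger_gap: 0.091
finger_force: 60.0
[ 0.39893044 -0.36289537  0.14368109] [ 1.87489433e-04 -1.48858697e-01  9.88858458e-01 -5.26038429e-05] 197.12158463229974 [ 1.23422417  0.73394052 -0.87747845  1.89569801  0.73756718  0.87239388
  1.84602495]
```

```bash
python3 -m handwheel '[[[0,0,-0.02,0,0,0,0],[0,0,-0.02,0,0,0,0],[0,0,-0.02,0,0,0.002,0],[0,0,0,0,0,0,0],[0,0,0,0,0,0,0],[0,0,0,0,0,0,0],[0,0,0,0,0,0,0],[0,0,0,0,0,0,0]]]'
cat > meas.py <<'E'
from h import *
from scipy.ndimage import map_coordinates
o=monitor.get_obs();yaw=2*np.arctan2(o['eef_rot'][2],o['eef_rot'][1])-np.pi
u=np.array([np.cos(yaw),np.sin(yaw),0]);n=np.array([-u[1],u[0],0]);up=np.array([0,0,1.])
g=o['tool_pos']-[0,0,.0025];print(o['tool_pos'],np.degrees(yaw))
for cn,ax in(('side',up),('top',n)):
    im=cap(cn,'m_%s_%d.png'%(cn,o['time_s']*100)).astype(float).mean(2);c=cam(cn)
    t=np.linspace(-.03,.03,61)
    for x in (.0,.01,.02,.03,.04,.05,.06,.07,.08,.09,.1):   # from butt half: x scalpel coord
        P=[g+u*(x+.0347)+ax*k for k in t]; q=proj(c,P)
        v=map_coordinates(im,[q[:,1],q[:,0]],order=1)
        print(cn,x,'peak mm',round(1e3*t[v.argmax()]),' '.join('%d'%a for a in v[::3]))
E
python3 meas.py
```

```text
time_s: 17.9
tool_pos: [0.3986, -0.3633, 0.0839]
eef_rot: [0.0, -0.151, 0.989, -0.0]
wrist_force: [0.9, 0.1, 0.2]
finger_gap: 0.092
finger_force: 60.0
[ 0.39861492 -0.36327335  0.08392624] 17.358135004710725
side 0.0 peak mm 1 24 24 24 26 26 28 28 40 87 146 177 177 136 60 27 28 29 27 24 24 25
side 0.01 peak mm 3 25 26 25 25 26 26 25 30 63 106 132 135 106 59 32 29 28 28 28 28 27
side 0.02 peak mm 2 26 25 24 24 24 23 22 26 74 121 131 128 99 56 30 28 28 29 29 30 30
side 0.03 peak mm 2 24 24 26 26 25 25 24 32 71 119 148 151 129 105 103 96 55 30 31 29 29
side 0.04 peak mm 15 26 26 26 26 26 25 23 25 54 117 160 162 152 166 192 196 134 40 26 28 29
side 0.05 peak mm 14 23 22 24 24 25 25 24 24 35 75 122 169 191 174 198 210 144 43 28 31 31
side 0.06 peak mm 14 25 26 27 28 28 26 27 25 34 95 152 173 178 173 195 201 127 42 25 26 27
side 0.07 peak mm 13 28 28 26 25 25 24 25 24 37 93 143 160 161 168 193 195 111 33 23 26 26
side 0.08 peak mm 13 26 24 26 25 26 27 28 28 34 78 144 161 159 165 184 178 102 31 25 26 26
side 0.09 peak mm 12 24 23 23 26 28 28 27 25 24 23 26 61 122 171 197 189 120 32 16 17 17
[... 326 characters left out ...]
8 41 38 36 37 37 38 37
top 0.03 peak mm -2 41 41 42 43 40 43 43 40 55 128 125 95 59 38 39 37 39 41 39 38 38
top 0.04 peak mm -1 41 41 41 41 43 43 41 40 44 115 142 115 48 45 45 43 41 43 44 40 40
top 0.05 peak mm 0 46 41 45 44 39 38 37 41 39 88 224 38 43 45 44 44 43 41 40 40 43
top 0.06 peak mm -1 42 44 43 42 39 40 39 41 44 71 116 47 45 46 42 43 45 44 41 44 42
top 0.07 peak mm 0 48 43 47 42 42 42 42 46 44 109 203 44 47 46 42 47 47 42 44 43 43
top 0.08 peak mm -1 47 46 47 46 47 44 43 45 54 82 108 53 50 46 46 47 45 47 47 43 44
top 0.09 peak mm 24 49 51 51 49 46 44 47 48 52 49 45 48 47 48 49 47 48 49 57 54 41
top 0.1 peak mm -5 76 94 73 77 78 75 93 87 119 94 99 105 88 106 91 110 101 97 109 94 112
```

The scalpel is level and straight: side and top profiles are centred within about 1 mm, and the tip is between x=80 and 90. Inserting now.

```bash
python3 -m handwheel '[[[-0.0003,0.001,-0.017,0,0,0,0],[0,0,-0.015,0,0,0,0],[0,0,-0.0054,0,0,0,0],[0,0,0,0,0,0,0],[0.0115,0.0036,0,0,0,0,0],[0.0115,0.0036,0,0,0,0,0],[0.0095,0.003,0,0,0,0,0],[0,0,0,0,0,0,0]]]'
python3 meas.py | grep -v side
```

```text
time_s: 19.0
tool_pos: [0.4322, -0.3512, 0.0464]
eef_rot: [0.001, -0.152, 0.988, -0.0]
wrist_force: [0.2, 0.2, -0.5]
finger_gap: 0.094
finger_force: 60.0
[ 0.43220795 -0.35117725  0.04644032] 17.45804655903535
top 0.0 peak mm -30 133 100 113 97 55 55 56 42 35 36 43 73 59 43 44 39 43 41 39 35 35
top 0.01 peak mm -30 136 103 97 100 94 87 45 47 77 109 120 105 64 42 46 46 44 41 39 36 38
top 0.02 peak mm -2 112 107 95 92 74 45 48 45 63 118 109 116 61 42 44 43 42 43 35 38 35
top 0.03 peak mm -1 44 40 42 41 45 46 47 45 67 125 129 99 65 43 45 46 46 43 39 39 36
top 0.04 peak mm -1 49 44 44 43 46 47 49 48 55 122 144 106 50 44 46 47 44 43 42 36 40
top 0.05 peak mm -1 49 45 47 46 46 46 50 48 44 79 102 49 49 50 48 47 45 45 44 41 40
top 0.06 peak mm 0 49 48 45 46 45 54 54 50 48 63 122 47 51 49 53 51 51 51 49 49 50
top 0.07 peak mm 0 180 175 191 174 198 184 138 160 164 205 219 157 160 162 202 131 155 181 176 199 179
top 0.08 peak mm 8 225 213 208 228 196 223 222 204 206 192 221 194 225 224 193 222 195 230 214 207 232
top 0.09 peak mm 9 226 233 233 232 232 232 232 226 228 232 232 233 232 233 232 232 232 232 233 228 175
top 0.1 peak mm -5 233 233 232 232 233 232 233 228 229 232 232 232 233 232 232 232 233 232 232 233 232
```

```bash
python3 -m handwheel '[[[0.0107,0.0025,0,0,0,-0.003,0],[0.0105,0.0033,0,0,0,0,0],[0.0105,0.0033,0,0,0,0,0],[0.0105,0.0033,0,0,0,0,0],[0.0105,0.0033,0,0,0,0,0],[0.0105,0.0033,0,0,0,0,0],[0,0,0,0,0,0,0],[0,0,0,0,0,0,0]]]'
```

```text
time_s: 20.1
tool_pos: [0.4935, -0.333, 0.046]
eef_rot: [-0.0, -0.149, 0.989, -0.0]
wrist_force: [0.0, -0.1, -0.8]
finger_gap: 0.093
finger_force: 60.0
```

```bash
python3 -m handwheel '[[[0.0029,0.0009,0,0,0,0,0],[0.0029,0.0009,0,0,0,0,0],[0.0019,0.0006,0,0,0,0,0],[0.001,0.0003,0,0,0,0,0],[0,0,0,0,0,0,0],[0,0,0,0,0,0,0],[0,0,0,0,0,0,0],[0,0,0,0,0,0,0]]]'
python3 -m handwheel '[[[0.001,0.0003,0,0,0,0,0],[0.001,0.0003,0,0,0,0,0],[0.001,0.0003,0,0,0,0,0],[0,0,0,0,0,0,0],[0,0,0,0,0,0,0],[0,0,0,0,0,0,0],[0,0,0,0,0,0,0],[0,0,0,0,0,0,0]]]'
```

```text
time_s: 21.1
tool_pos: [0.5026, -0.3302, 0.0462]
eef_rot: [-0.0, -0.15, 0.989, -0.0]
wrist_force: [0.5, 0.5, -0.9]
finger_gap: 0.092
finger_force: 60.0
time_s: 22.1
tool_pos: [0.5056, -0.3293, 0.0462]
eef_rot: [-0.0, -0.149, 0.989, 0.0]
wrist_force: [0.4, -0.3, -0.7]
finger_gap: 0.091
finger_force: 60.0
```

```bash
python3 -m handwheel '[[[0.001,0.0003,0,0,0,0,0],[0.001,0.0003,0,0,0,0,0],[0,0,0,0,0,0,0],[0,0,0,0,0,0,0],[0,0,0,0,0,0,0],[0,0,0,0,0,0,0],[0,0,0,0,0,0,0],[0,0,0,0,0,0,0]]]'
python3 meas.py | sed -n 1,4p; python3 -m handwheel '[[[0.001,0.0003,0,0,0,0,0],[0.001,0.0003,0,0,0,0,0],[0,0,0,0,0,0,0],[0,0,0,0,0,0,0],[0,0,0,0,0,0,0],[0,0,0,0,0,0,0],[0,0,0,0,0,0,0],[0,0,0,0,0,0,0]]]'
```

```text
time_s: 23.1
tool_pos: [0.5066, -0.329, 0.0459]
eef_rot: [-0.001, -0.149, 0.989, -0.0]
wrist_force: [-5.1, -1.2, -0.1]
finger_gap: 0.096
finger_force: 60.0
[ 0.50661377 -0.32900003  0.04591819] 17.17742621327296
side 0.0 peak mm 9 184 184 188 196 204 205 204 209 220 228 230 230 235 241 239 214 179 176 177 177 176
side 0.01 peak mm -6 185 180 215 239 231 163 140 206 242 241 241 237 233 238 241 241 241 241 241 241 241
side 0.02 peak mm -16 194 202 219 234 241 241 241 241 241 241 240 237 233 236 241 241 241 241 241 241 241
time_s: 24.2
tool_pos: [0.5068, -0.329, 0.0455]
eef_rot: [-0.003, -0.149, 0.989, -0.0]
wrist_force: [-7.5, -2.6, -0.9]
finger_gap: 0.097
finger_force: 60.0
```

Back stop reached (7.5 N axially). Easing off, releasing and retreating.

```bash
python3 -m handwheel '[[[-0.002,-0.0006,-0.0015,0,0,0,0],[0,0,0,0,0,0,0],[0,0,0,0,0,0,0.01],[0,0,0,0,0,0,0.02],[0,0,0,0,0,0,0.04],[0,0,0,0,0,0,0.04],[0,0,0,0,0,0,0.04],[0,0,0,0,0,0,0.04]]]'
python3 -m handwheel '[[[0,0,0.02,0,0,0,0.04],[0,0,0.03,0,0,0,0.04],[0,0,0.04,0,0,0,0.04],[0,0,0.04,0,0,0,0.04],[-0.03,-0.01,0.03,0,0,0,0.04],[-0.04,-0.02,0,0,0,0,0.04],[-0.03,-0.03,0,0,0,0,0.04],[0,0,0,0,0,0,0.04]]]'
python3 - <<'E'
from h import *
o=monitor.get_obs();print(o['tool_pos'],o['wrist_force'])
im={n:cap(n,n+'_end.png').astype(float).mean(2) for n in('top','side')}
from scipy.ndimage import map_coordinates
for yaw,O in ((17.25,np.array([.5375,-.3203])),(17.25,np.array([.5588,-.3802]))):
  y=np.radians(yaw);u=np.array([np.cos(y),np.sin(y)]);n=np.array([-u[1],u[0]])
  for cn,z in(('top',.042),('side',.042)):
    c=cam(cn)
    # longitudinal profile: max over lateral +-3mm
    L=np.arange(-.10,-.07,.002); 
    v=[max(map_coordinates(im[cn],proj(c,[[*(O+u*x+n*k),z] for k in np.linspace(-.003,.003,5)]).T[::-1],order=1)) for x in L]
    print(cn,'long -100..-72',np.round(v).astype(int))
    for x in(-.07,-.03):
      t=np.arange(-.015,.016,.002);print('  lat',x,np.round(map_coordinates(im[cn],proj(c,[[*(O+u*x+n*k),z] for k in t]).T[::-1],order=1)).astype(int))
for l in ('scalpel','scalpel_butt','stored_scalpel'): print(l,[(np.round(d['at'],1).tolist(),round(d['p'],2)) for d in cams.search_frame(l,'top')[:4]])
E
```

```text
time_s: 25.2
tool_pos: [0.5078, -0.3286, 0.0447]
eef_rot: [0.0, -0.15, 0.989, 0.0]
wrist_force: [-0.3, 0.3, 0.6]
finger_gap: 0.424
finger_force: 0.0
time_s: 26.2
tool_pos: [0.4046, -0.3918, 0.2055]
eef_rot: [-0.001, -0.146, 0.989, -0.001]
wrist_force: [-0.1, 1.0, -0.0]
finger_gap: 0.422
finger_force: 0.0
[ 0.40461355 -0.39179077  0.20553212] [-0.12991238  0.96328278 -0.04279735]
top long -100..-72 [ 39  38  39  40  41  44  45  43  56 129 238 221 184 194 217]
  lat -0.07 [ 42  41  42  44  37 105 193 216 209 171 120  76  39  39  42  44]
  lat -0.03 [ 46  52  57  57  72 120 184 216 201 163 117  65  45  45  47  49]
side long -100..-72 [ 27  27  26  26  26  27  26  56 130 189 194 176 185 199 209]
  lat -0.07 [ 22  36  56 132 197 211 214 204 190 174 149 122  87  58  34  27]
  lat -0.03 [ 21  38  63 132 181 188 184 172 160 148 120  90  59  37  24  20]
top long -100..-72 [ 39  39  40  42  39  40  39  53 124 226 214 175 207 214 195]
  lat -0.07 [ 39  40  40  36  65 157 207 198 198 144 112  58  38  40  40  40]
  lat -0.03 [ 53  53  52  49  46 115 205 205 174 142 112  72  44  49  48  48]
side long -100..-72 [ 31  32  31  31  30  29  57 142 189 188 176 184 195 199 198]
  lat -0.07 [ 42  71 131 174 197 204 199 188 174 153 128  98  66  46  27  25]
  lat -0.03 [ 34  64 108 143 173 184 188 177 163 142 123 122 116  96  74  46]
scalpel [([334.2, 231.4], 0.54)]
scalpel_butt [([332.0, 223.8], 0.63), ([212.1, 223.2], 0.59)]
stored_scalpel [([361.0, 219.0], 0.75), ([211.0, 223.7], 0.73), ([146.1, 164.7], 0.5)]
```

The butt now sits about 83 mm in front of the mouth, level with the stored scalpel's, so it is home and straight.

```bash
python3 -c "
from rig import order; print(order.hand_in())"
```

```text
the job is handed in; nothing more can be done
None
```

The scalpel was clipped, regrasped by its rear half and slid blade first back into its left pocket; it looked home and straight to within a couple of mm, and the job is handed in (verdict not shown) at about 26 s of the 58 s allowed, but I viewed 12 pictures, two over the limit of 10.

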